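Snap the start button into the sloping control panel and hold it in

ROBOT

A 7-joint arm with a two-finger parallel gripper is mounted at the origin on the work surface. World frame = base frame: x ahead of the robot, y to its left, z up, the work surface at z = 0. Lengths are in m, angles in rad, forces in N, time in s.
With the tool pointing down it reaches from about 0.35 to 0.9 m from the base axis. Payload 8.1 kg.
Tool frame: the origin (TCP) lies between the finger pads; the fingertips stand 25 mm ahead of it and the grasp point (between the pads) lies 6 mm ahead of it; z points along the fingers, y is the line along which they close (so a half turn about z gives the same grasp; the last joint's range is limited). The gripper opens to 85 mm and grips with 20 to 120 N. Pads are 22 mm wide; open, the fingers measure 114 mm over their backs; the gripper's body (76 mm by 85 mm) begins 54 mm behind the grasp point. The pads swing forward as they close: fully open they stand 13 mm farther back than shut.
Start: joints at [-0.103, 0.434, 0.025, 1.573, -0.012, 1.134, -0.075], TCP at [0.625, -0, 0.256] pointing down, gripper open.
Joint ranges: [-2.62, 2.62], [-0.44, 2.09], [-1.27, 1.32], [0.08, 2.57], [-1.32, 4.46], [0.12, 2], [-2.74, 2.74]. Speed limits (rad/s): [2.22, 2.22, 3.01, 3.01, 3.14, 3.14, 3.14].

INTERFACE

Orientations are given as a unit quaternion [w, x, y, z].
In Python, from station import r gives the robot as it stands. The module is installed in compiled form; this text tells all that it offers.
- The arm moves only by the shell command python3 -m pendant 'ROWS'. ROWS is JSON, a list of rows, each an object of numbers: "dx", "dy", "dz": the shift along the world's x, y, z as a fraction of full scale; "twist": the turn about the world's z as a fraction of full scale; "jaw": the opening, from 0 (shut) to 1 (fully open). In form: [{"dx": .., "dy": .., "dz": .., "twist": .., "jaw": ..}, ...]. A call has 1 to 12 rows; each row shifts and turns the commanded pose from where the row before left it; what a row does not reach is not made up. Full scale, the value 1, is 100 mm for a shift and 120 degrees for a turn. A row lasts 1/12 s, in which the tool goes at most 41.7 mm and 7.16 degrees, less where a joint would pass 70% of its speed; a pose out of reach is approached as far as the arm can. A call with a number of a shift or a turn outside -1 to 1 is refused whole. A call with a gripper value outside its range is refused whole. The fingers move at their own pace and stop on an object; the grip force is fixed at half the most. Time passes only in rows, so rows that do not move let the fingers close. It gives the time, the measured TCP pose, the force, the opening and the grip force at its end, in the units of the state.
- r.observe(): the state, without advancing time (a new reading comes with each control period).
- r.get_image(name): name is "scene" or "side" or "wrist"; returns a dict with "image" (480x640x3 uint8, red, green, blue), "range_z" (480x640 float32, m along the optical axis (not along the pixel's ray), 0 where there is no reading), "intrinsics" (3x3 intrinsics, pixels), "eye" and "orientation" of the camera in the world. Camera axes: x right, y down, z forward; pixel columns grow to the right and rows downward; lengths in m; the calibration is good to about 2 mm. A picture is of the moment at which its call begins.
- r.sign_off(): hands the job in; it is judged then, once.
The state is a dict: "time": time; "joint_positions": joint angles; "joint_velocities": joint speeds; "joint_efforts": joint torques, N m; "tool_pos": TCP position; "orientation": TCP orientation; "ft_force": force on the tool from outside, world axes, zero at the start; "ft_torque": the same for the moment, N m; "width": finger opening in m; "grasp_force": force on a finger pad.
Only numpy, scipy, OpenCV 4.12 (cv2) and the standard library are available. Lean on these libraries where they do the work, as an engineer would, in place of code of your own. Each camera call takes 0.05 s, during which the arm holds its last target. There are 200 camera calls.

TASK

Fit the larger of the two loose black push buttons into the one empty hole of the sloping control panel: press it square to the panel until its flange sits flush all round and both of its spring tabs have snapped out underneath, pushing firmly like a thumb but never forcing the panel. Then keep its plunger pressed fully in against its spring with the fingertips; the job ends with the plunger still held in, not released, and with every other thing on the bench left where it lies.

Things in the scene. Friction and masses are not known exactly. Their poses are not given: they have to be found in the camera images.
- start_button: The larger loose button, black plastic, upright on the bench, about 36 g. Origin: centre of its underside; z axis up through the plunger. Heights from there: switch housing 23 mm across (z 0-7 mm), taper to 28.8 mm (z 7-13), barrel 28.8 mm across (z 13-26), round flange 36 mm across (z 26-31.5), round plunger 24.4 mm across (top at z 37.5). Any turn about its own axis fits the hole.
- button_flange (a point): Point on the start button's axis in the plane of the flange's underside, 26 mm above its base; axes as the button's. When the button is home this point lies on panel_hole and the z axes agree.
- plunger_top (a point): Centre of the top face of the start button's plunger (moves with the plunger); z axis along the button's axis, outwards.
- plunger (a joint): Depth of the start button's plunger, m: 0 out, 0.0035 fully in (hard stop, its top then still 2.5 mm above the flange). Its spring takes 1.2 N to start and 3.2 N at the stop; a harder push goes on into the button's body, so the button can be pressed home by its plunger.
- tab_a (a joint): Angle of one of the two leaf tabs on the button's barrel (+x side; 8 mm wide, leaning out from z 7 mm, 14 mm off the axis, to a free end at z 21 mm, 17.4 mm off the axis, within the flange's outline), rad: 0 sprung out, up to about 0.15 while squeezed by the hole. Pressing both through takes 5 to 9 N along the axis; they snap back to 0 about 1 mm before the flange is flush.
- tab_b (a joint): The other leaf tab, across the barrel from tab_a, same meaning.
- deck: Control deck, fixed: plywood wedge 200 mm deep (x) by 300 mm wide (y), 45 mm high in front (-x, towards the robot), 118 mm at the back, under a 4 mm grey panel sloping 20 degrees. Origin: centre of the underside. On the panel, seen from the robot: joystick with ball top (72 mm high) left, six fitted buttons (9 mm high) in the middle, one empty round hole at the back right, 40 mm clear of them.
- panel_hole (a point): Centre of the empty hole, 30.4 mm across, on the panel's upper face (97 mm above the bench; deck x +42, y -85 mm). z axis: panel's outward normal, 20 degrees from vertical towards the deck's -x; x axis up the slope. 60 mm of free space below the panel. A button set loosely in it rests on its tabs, flange 11 to 15 mm off the panel, and creeps back to there if let go part-way.
- small_button: Bystander, not wanted: the smaller loose button, black, same shape, flange 29 mm across, 31 mm tall, upright; origin under its centre. It and the start button may stand in each other's place.
- capacitor_a: Bystander: round yellow ceramic capacitor 29 mm across, 28 mm tall with its stud; origin under its centre.
- capacitor_b: Bystander: a second one, alike.
- screwdriver: Bystander: screwdriver with a blue handle, 200 mm long, 26 mm thick, lying along its x (handle to -x), left of the deck; origin at its middle, on the bench.
- coin_door_hinge: Bystander: flat chrome hinge, 62 x 90 mm, 8 mm thick, to the right of the deck; origin under its centre. Beyond it, right of the deck's far corner, stands a fixed glass jar with a brass funnel, 116 mm across and 185 mm high; a fixed tester box 65 mm high stands behind the deck.
Not all that is in view belongs to the job. What is shaped like the start_button but red or turquoise is not meant.

How it is judged:
On the way:
1. the start button is snapped home: flange flush and square on the panel over the empty hole, both tabs sprung out underneath (distance between button_flange and panel_hole below 0.003 m and angle between the z axis of button_flange and the z axis of panel_hole, either way round below 0.07 rad and value of joint each of tab_a, tab_b below 0.05 rad), for 0.2 s.
At the end, for the whole second after the job is handed in: All through the last second: flange point within 3 mm of panel_hole and within 0.07 rad of square to it, both tabs below 0.05 rad, plunger at least 2.7 mm in, fingers pushing on the start button with 2 to 40 N; no listed loose bystander moved over 30 mm, panel never loaded above 50 N (all of step 1 and value of joint plunger above 0.0027 m and contact force between the fingers and start_button between 2 and 40 N); the arm keeps its last pose, push and grip.
It fails at once if the panel or deck is forced: loaded with more than 50 N (contact force between deck and anything else above 50 N).
It fails at once if a bystander is moved by more than 30 mm (distance of any of small_button, capacitor_a, capacitor_b, screwdriver, coin_door_hinge from where it was at the start of the episode above 0.03 m).
It also fails if it takes over 42 s, if anything falls off the work surface, if the arm or the gripper's body presses on something with over 40 N, if the wrist force passes 120 N, or if a joint passes its speed limit or range.

## Working session

There is one attempt and no reset: what is moved stays moved. The work goes in short steps, Python scripts to look and compute and a shell command to move; the robot and the scene stay as the last step left them, time stands still between calls to the robot, and variables do not carry over. Pictures are saved under pics/ and viewed, at most 10 in all, crops included, and the job is handed in when it is done.

```bash
mkdir -p pics
cat > h.py <<'E'
import numpy as np, cv2
from station import r
from scipy.spatial.transform import Rotation as R
def cam(n):
    d=r.get_image(n); return d
def rot(q): return R.from_quat(np.array(q)[[1,2,3,0]]).as_matrix() if np.shape(q)==(4,) else np.array(q)
def cloud(d):
    K=np.array(d["intrinsics"]);z=d["range_z"];v,u=np.mgrid[:480,:640]
    p=np.stack([(u-K[0,2])/K[0,0]*z,(v-K[1,2])/K[1,1]*z,z],-1)
    return p@rot(d["orientation"]).T+np.array(d["eye"])
def ray(d,u,v):
    K=np.array(d["intrinsics"]);w=rot(d["orientation"])@[(u-K[0,2])/K[0,0],(v-K[1,2])/K[1,1],1]
    return np.array(d["eye"]),w/np.linalg.norm(w)
def plane(d,u,v,h):
    e,w=ray(d,u,v); return e+w*(h-e[2])/w[2]
def proj(d,p):
    K=np.array(d["intrinsics"]);q=rot(d["orientation"]).T@(np.array(p)-d["eye"]);q=K@q;return q[:2]/q[2]
def tri(a,b):
    (e,w),(f,x)=a,b; s=np.linalg.lstsq(np.stack([w,-x],1),f-e,rcond=None)[0]
    p,q=e+w*s[0],f+x*s[1]; return (p+q)/2,np.linalg.norm(p-q)
def save(d,n): cv2.imwrite("pics/"+n,d["image"][...,::-1])
E
python3 - <<'E'
from h import *
import pickle
o=r.observe();print(o)
for n in("scene","side","wrist"):
    d=cam(n);pickle.dump(d,open(n+"0.pkl","wb"));save(d,n+"0.png");print(n,d["eye"],rot(d["orientation"])[:,2])
E
```

```text
{'time': 0.0, 'joint_positions': array([-0.10259262,  0.43517981,  0.02501033,  1.57408511, -0.01160672,
        1.13400843, -0.0750895 ]), 'joint_velocities': array([1.45265492e-03, 9.65207663e-04, 1.72157518e-03, 1.13570069e-03,
       7.07601921e-07, 1.54231882e-03, 1.84541921e-03]), 'joint_efforts': array([ 8.97134169e-05, -6.70461059e+01,  1.02531374e+00, -3.16203833e+01,
        1.55155628e-02,  1.25530543e-02, -1.11555586e-06]), 'tool_pos': array([ 6.24538203e-01, -7.67430305e-05,  2.55557833e-01]), 'orientation': array([-4.87877315e-04,  7.07143090e-01,  7.07070053e-01, -5.92770167e-04]), 'ft_force': array([ 0.03943998, -0.34017475,  0.5921126 ]), 'ft_torque': array([ 0.01684318,  0.00504225, -0.02112741]), 'grasp_force': 0.0, 'width': 0.08552845680282324}
scene [0.92486774 0.6274257  1.08945316] [-0.33706048 -0.53419816 -0.77525645]
side [0.49765057 0.73288213 0.99643698] [ 0.0288335  -0.64399428 -0.76448675]
wrist [0.62449878 0.06939717 0.37387082] [-0.00216719 -0.27586818 -0.96119304]
```

View pics/scene0.png

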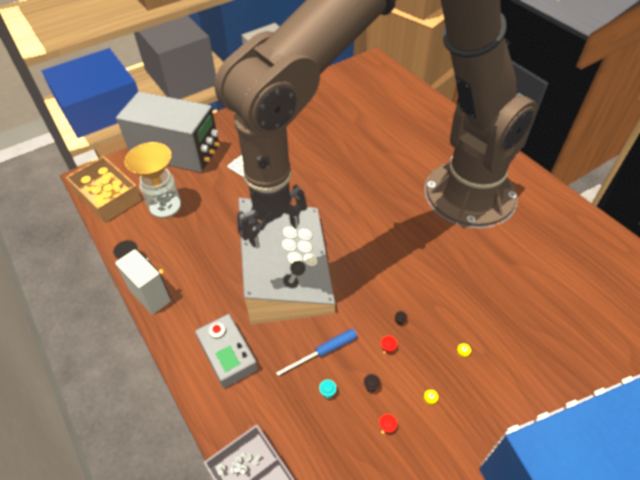

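View pics/side0.png

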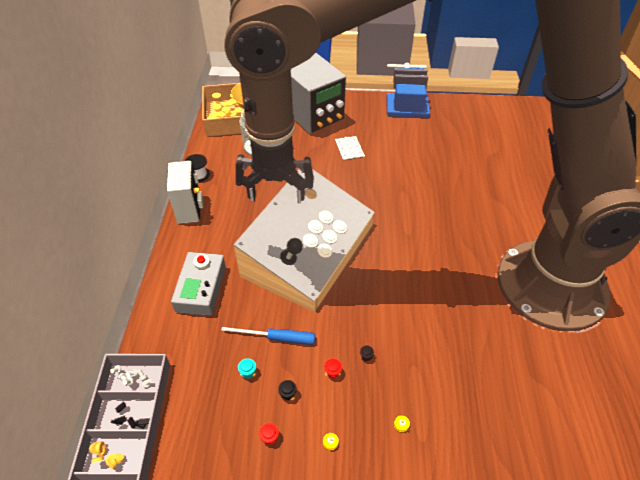

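The loose black buttons are at scene (372,383) / side (288,390), which looks larger, and scene (400,318) / side (367,353), which looks smaller. The black items on the panel are the joystick, and the red and turquoise buttons are not meant. I'll measure both candidates and view one crop.

Run:
```python
from h import *
import pickle
D={n:pickle.load(open(n+"0.pkl","rb")) for n in("scene","side")}
S={"big":((372,383),(288,390)),"small":((400,318),(367,353)),"red1":((389,344),(333,368)),"red2":((388,424),(269,434)),"turq":((328,389),(247,368))}
for k,(a,b) in S.items():
    for n,(u,v) in (("scene",a),("side",b)):
        d=D[n];P=cloud(d)[v-25:v+26,u-25:u+26].reshape(-1,3);c=plane(d,u,v,.03)
        m=(P[:,2]>.012)&(np.hypot(*(P[:,:2]-c[:2]).T)<.035)
        Q=P[m];top=Q[Q[:,2]>Q[:,2].max()-.004]
        fl=Q[Q[:,2]>Q[:,2].max()-.013]
        print(k,n,"zmax %.4f"%Q[:,2].max(),"top",top.mean(0).round(4),len(top),"flange bbox mid",((fl.min(0)+fl.max(0))/2).round(4),"ext",np.ptp(fl,0).round(4))
# dark blob centroids
for k in("big","small"):
    rr=[]
    for n,(u,v) in zip(("scene","side"),S[k]):
        im=D[n]["image"][v-14:v+15,u-14:u+15].max(2);m=(im<70).astype(np.uint8)
        nn,l,st,ce=cv2.connectedComponentsWithStats(m);i=1+st[1:,4].argmax()
        cu,cv_=ce[i]+[u-14,v-14];print(k,n,cu,cv_,st[i]);rr.append(ray(D[n],cu,cv_))
    print(tri(*rr))
a=cv2.resize(D["scene"]["image"][290:410,330:430],None,fx=4,fy=4,interpolation=cv2.INTER_CUBIC)
b=cv2.resize(D["side"]["image"][320:440,250:350+50],None,fx=4,fy=4,interpolation=cv2.INTER_CUBIC)[:,:400]
b=cv2.resize(D["side"]["image"][320:440,272:382-10],None,fx=4,fy=4,interpolation=cv2.INTER_CUBIC)
cv2.imwrite("pics/crop0.png",np.hstack([a,b])[...,::-1])
# deck panel
P=cloud(D["side"]);K=P[160:300,235:375];im=D["side"]["image"][160:300,235:375].astype(int)
hsv=cv2.cvtColor(im.astype(np.uint8),cv2.COLOR_RGB2HSV)
m=(hsv[...,1]<40)&(K[...,2]>.04)&(K[...,2]<.13);Q=K[m]
for _ in range(5):
    c=np.median(Q,0) if _==0 else Q.mean(0);w=np.linalg.svd(Q-c,full_matrices=False)[2][2];w*=np.sign(w[2]);e=(Q-c)@w
    Q=Q[abs(e)<max(.002,.6*e.std())]
print("panel n",w,"c",c,len(Q),"tilt",np.degrees(np.arccos(w[2])),"az",np.degrees(np.arctan2(-w[1],-w[0])))
```

```text
big scene zmax 0.0417 top [0.584  0.3021 0.0389] 40 flange bbox mid [0.5836 0.3006 0.0352] ext [0.0351 0.0349 0.013 ]
big side zmax 0.0449 top [0.582  0.2994 0.0419] 12 flange bbox mid [0.5846 0.2997 0.0385] ext [0.033 0.033 0.013]
small scene zmax 0.0381 top [0.4356 0.2168 0.0381] 1 flange bbox mid [0.4305 0.2102 0.0316] ext [0.0273 0.0274 0.0129]
small side zmax 0.0370 top [0.4311 0.2106 0.0342] 25 flange bbox mid [0.4299 0.2092 0.0305] ext [0.0269 0.0318 0.013 ]
red1 scene zmax 0.0419 top [0.4991 0.2492 0.039 ] 28 flange bbox mid [0.4972 0.2509 0.0354] ext [0.0349 0.0339 0.013 ]
red1 side zmax 0.0426 top [0.4987 0.2499 0.0399] 47 flange bbox mid [0.4979 0.2494 0.0361] ext [0.0341 0.0348 0.013 ]
red2 scene zmax 0.0416 top [0.6103 0.3869 0.0388] 44 flange bbox mid [0.6099 0.3874 0.0352] ext [0.0344 0.0342 0.0129]
red2 side zmax 0.0434 top [0.611  0.3868 0.0406] 28 flange bbox mid [0.6105 0.3866 0.037 ] ext [0.0339 0.0357 0.0129]
turq scene zmax 0.0416 top [0.6685 0.2603 0.0392] 25 flange bbox mid [0.6688 0.2599 0.0352] ext [0.036  0.0362 0.0129]
turq side zmax 0.0444 top [0.6686 0.2589 0.0414] 18 flange bbox mid [0.669  0.2591 0.0379] ext [0.0344 0.0338 0.013 ]
big scene 373.7857142857143 385.14285714285717 [11 13  9  6 14]
big side 287.2413793103448 389.5086206896552 [  5   5  17  19 232]
(array([0.5838771 , 0.30668031, 0.03391646]), np.float64(0.006531489028151167))
small scene 400.15384615384613 317.9871794871795 [10  9  9 11 78]
small side 366.5984848484849 353.00757575757575 [  8   7  12  15 132]
(array([0.42922777, 0.20918278, 0.01810225]), np.float64(0.0015466958482337082))
panel n [-0.3015835   0.15041802  0.94149977] c [ 0.58857469 -0.05942575  0.08857469] 2839 tilt 19.695032446270464 az -26.508221311199435
```

View pics/crop0.png

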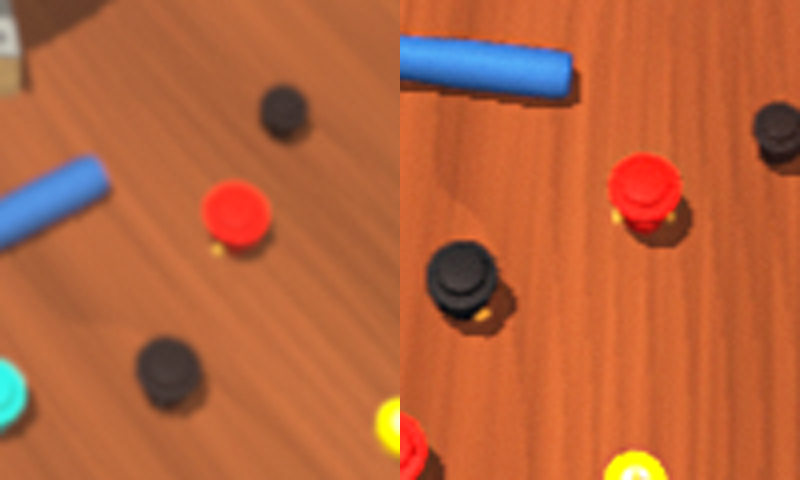

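View pics/wrist0.png

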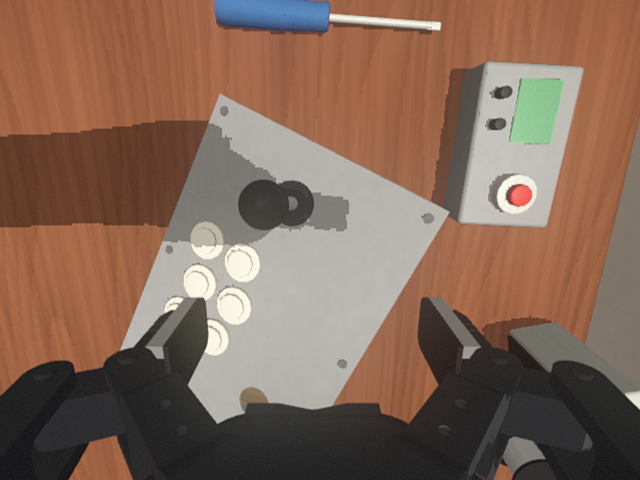

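The crop confirms it. The black button at crop-left (168,370) / crop-right (462,278) has a flange about 35 mm across at (0.584, 0.300), so it is the start button. The other at crop-left (284,110) / crop-right (778,128) measures 27 mm, so it is small_button. The wrist view shows the empty hole at (255,398), with the deck's up-slope direction about -26.5° from world x. I'm moving over the button now.

```bash
python3 -m pendant '[{"dx":-0.04,"dy":0.3,"dz":0,"twist":0,"jaw":1},{"dx":-0.04,"dy":0.3,"dz":0,"twist":0,"jaw":1},{"dx":-0.04,"dy":0.3,"dz":0,"twist":0,"jaw":1},{"dx":-0.04,"dy":0.3,"dz":0,"twist":0,"jaw":1},{"dx":-0.04,"dy":0.3,"dz":0,"twist":0,"jaw":1},{"dx":-0.04,"dy":0.3,"dz":0,"twist":0,"jaw":1},{"dx":-0.04,"dy":0.3,"dz":-0.1,"twist":0,"jaw":1},{"dx":-0.04,"dy":0.3,"dz":-0.2,"twist":0,"jaw":1},{"dx":-0.04,"dy":0.3,"dz":-0.2,"twist":0,"jaw":1},{"dx":-0.04,"dy":0.3,"dz":-0.2,"twist":0,"jaw":1},{"dx":0,"dy":0,"dz":0,"twist":0,"jaw":0.7},{"dx":0,"dy":0,"dz":0,"twist":0,"jaw":0.7}]'
python3 - <<'E'
from h import *
import pickle
d=cam("wrist");pickle.dump(d,open("wrist1.pkl","wb"));save(d,"wrist1.png")
e=cam("side");pickle.dump(e,open("side1.pkl","wb"));f=cam("scene");pickle.dump(f,open("scene1.pkl","wb"))
o=r.observe();print(o["tool_pos"],o["width"],proj(d,[.584,.300,.0375]))
P=cloud(d);Q=P[(P[...,2]>.015)&(P[...,2]<.06)&(np.hypot(P[...,0]-.584,P[...,1]-.3)<.035)]
print(len(Q));
for lo,hi in((.022,.034),(.035,.06)):
    s=Q[(Q[:,2]>lo)&(Q[:,2]<hi)];print(len(s),s.min(0),s.max(0),(s.min(0)+s.max(0))/2)
# hole in side1 & scene1
cv2.imwrite("pics/hole1.png",np.hstack([cv2.resize(e["image"][150:290,230:380],None,fx=2.6,fy=2.6),cv2.resize(f["image"][190:330,230:380],None,fx=2.6,fy=2.6)])[...,::-1])
E
```

```text
time: 1.15
tool_pos: [0.583, 0.3022, 0.1843]
orientation: [-0.001, 0.706, 0.709, -0.002]
ft_force: [-0.3, -0.0, -0.1]
width: 0.0641
grasp_force: 0.0
[0.58583907 0.29861189 0.18680147] 0.060045632922249896 [315.24098158 233.30704649]
1561
815 [0.56642385 0.28268957 0.02727172] [0.60114785 0.31770883 0.03390184] [0.58378585 0.3001992  0.03058678]
726 [0.57217222 0.28794065 0.03511407] [0.59545958 0.31193171 0.03995514] [0.5838159  0.29993618 0.0375346 ]
```

View pics/wrist1.png

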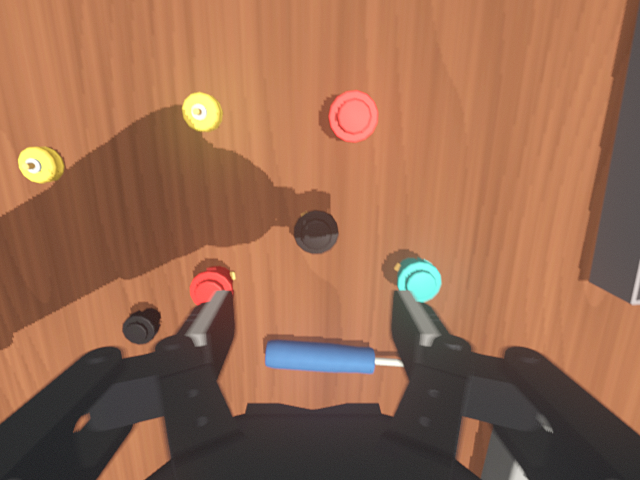

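View pics/hole1.png

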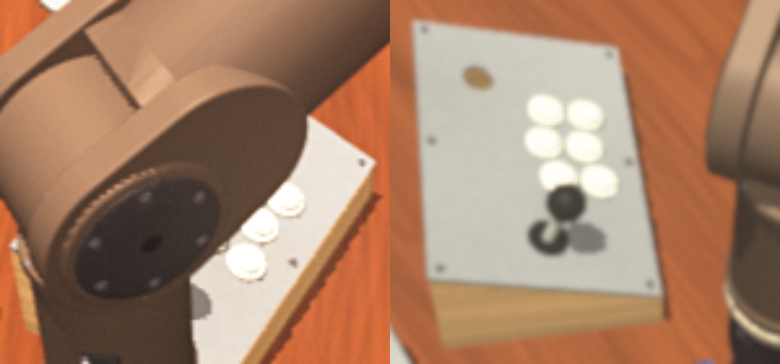

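The wrist view shows the start button at (316,232), clear of the red buttons at (353,116) and (211,287), and the turquoise at (419,281). The empty hole shows brown at scene (264,220). I'm grasping the flange.

```bash
python3 -m pendant '[{"dx":-0.01,"dy":0,"dz":-0.3,"twist":0,"jaw":0.7},{"dx":0,"dy":0,"dz":-0.3,"twist":0,"jaw":0.7},{"dx":0,"dy":0,"dz":-0.3,"twist":0,"jaw":0.7},{"dx":0,"dy":0,"dz":-0.3,"twist":0,"jaw":0.7},{"dx":0,"dy":0,"dz":-0.22,"twist":0,"jaw":0.7},{"dx":0,"dy":0,"dz":0,"twist":0,"jaw":0.7},{"dx":0,"dy":0,"dz":0,"twist":0,"jaw":0},{"dx":0,"dy":0,"dz":0,"twist":0,"jaw":0},{"dx":0,"dy":0,"dz":0,"twist":0,"jaw":0},{"dx":0,"dy":0,"dz":0,"twist":0,"jaw":0},{"dx":0,"dy":0,"dz":0,"twist":0,"jaw":0},{"dx":0,"dy":0,"dz":0,"twist":0,"jaw":0}]'
python3 - <<'E'
from h import *
import pickle
o=r.observe();print(o["tool_pos"],o["width"],o["grasp_force"])
A=pickle.load(open("scene1.pkl","rb"));B=pickle.load(open("wrist0.pkl","rb"));C=pickle.load(open("side0.pkl","rb"))
rays=[]
for d,(u,v),h in((A,(264,220),10),(B,(255,398),22)):
    g=cv2.cvtColor(d["image"],cv2.COLOR_RGB2HSV)[v-h:v+h+1,u-h:u+h+1]
    m=(g[...,1]>60).astype(np.uint8);n,l,st,ce=cv2.connectedComponentsWithStats(m)
    i=1+st[1:,4].argmax();c=ce[i]+[u-h,v-h];x,y,w,k,_=st[i];b=np.array([x+w/2-.5+u-h,y+k/2-.5+v-h]);print(c,b,st[i],n);rays.append(ray(d,*b))
print("tri",tri(*rays))
P=cloud(A);K=P[190:330,230:340];hs=cv2.cvtColor(A["image"],cv2.COLOR_RGB2HSV)[190:330,230:340]
Q=K[(hs[...,1]<40)&(K[...,2]>.03)&(K[...,2]<.14)]
for _ in range(6):
    c=np.median(Q,0);w=np.linalg.svd(Q-c,full_matrices=False)[2][2];w*=np.sign(w[2]);Q=Q[abs((Q-c)@w)<.003]
print("panel",w,c,np.degrees([np.arccos(w[2]),np.arctan2(-w[1],-w[0])]))
for e,x in rays: print(e+x*(((c-e)@w)/(x@w)))
E
```

```text
time: 2.3
tool_pos: [0.5856, 0.3004, 0.0468]
orientation: [0.001, 0.707, 0.707, 0.002]
ft_force: [-0.3, -1.3, 8.3]
width: 0.0321
grasp_force: 59.7
[0.58564428 0.30036567 0.04679013] 0.032129999135584904 59.65335488319397
[263.328125 219.921875] [263.5 220. ] [ 5  6 10  9 64] 2
[252.2057971  396.56231884] [254. 398.] [  8  12  27  21 345] 2
tri (array([ 0.56794064, -0.16914927,  0.09230771]), np.float64(0.002794210771744903))
panel [-0.29256617  0.14294878  0.94550023] [ 0.59660738 -0.08005522  0.09703223] [ 19.00322847 -26.04028477]
[ 0.57069361 -0.16344845  0.10162183]
[ 0.5701007  -0.16010391  0.10093271]
```

```bash
python3 -m pendant '[{"dx":0,"dy":0,"dz":0.2,"twist":0,"jaw":0},{"dx":0,"dy":0,"dz":0.3,"twist":0,"jaw":0},{"dx":0,"dy":0,"dz":0.3,"twist":0,"jaw":0},{"dx":0,"dy":0,"dz":0.3,"twist":0,"jaw":0},{"dx":0,"dy":0,"dz":0.3,"twist":0,"jaw":0},{"dx":0,"dy":0,"dz":0.3,"twist":0,"jaw":0},{"dx":0,"dy":0,"dz":0.3,"twist":0,"jaw":0},{"dx":0,"dy":0,"dz":0,"twist":0,"jaw":0}]'
python3 - <<'E'
from h import *
import pickle
o=r.observe();p=o["tool_pos"];print(p,o["width"],o["grasp_force"],o["ft_force"])
ims=[]
for n in("side","scene"):
    d=cam(n);pickle.dump(d,open(n+"2.pkl","wb"));u,v=proj(d,p+[0,0,-.02]).astype(int);print(n,u,v)
    ims.append(cv2.resize(d["image"][max(v-45,0):max(v-45,0)+90,u-45:u+45],(400,400),interpolation=cv2.INTER_CUBIC))
cv2.imwrite("pics/held2.png",np.hstack(ims)[...,::-1])
E
```

```text
time: 2.97
tool_pos: [0.5866, 0.3015, 0.2525]
orientation: [0.001, 0.707, 0.707, 0.006]
ft_force: [0.6, 0.5, 0.6]
width: 0.0327
grasp_force: 59.6
[0.58657201 0.30152175 0.25250657] 0.03267871130158205 59.600191712379456 [0.59258519 0.48518878 0.61052062]
side 279 336
scene 378 336
```

View pics/held2.png

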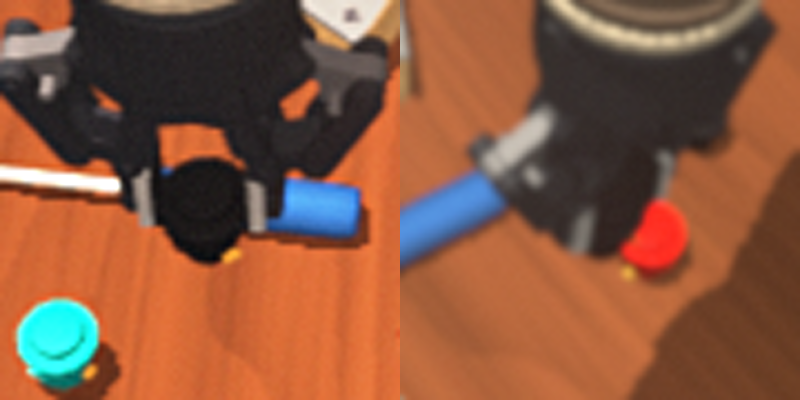

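The button is held upright by its flange (side crop (208,205)), with nothing else disturbed. I'm carrying it over the deck, turning the jaws across the slope, and looking at the hole.

```bash
python3 -m pendant '[{"dx":0.02,"dy":-0.35,"dz":0,"twist":0.053,"jaw":0},{"dx":0.02,"dy":-0.35,"dz":0,"twist":0.053,"jaw":0},{"dx":0.02,"dy":-0.35,"dz":0,"twist":0.053,"jaw":0},{"dx":0.02,"dy":-0.35,"dz":0,"twist":0.053,"jaw":0},{"dx":0.02,"dy":-0.35,"dz":0,"twist":0.053,"jaw":0},{"dx":0.02,"dy":-0.35,"dz":0,"twist":0.053,"jaw":0},{"dx":0.02,"dy":-0.35,"dz":0,"twist":0.053,"jaw":0},{"dx":0.02,"dy":-0.35,"dz":0,"twist":0.053,"jaw":0},{"dx":0.02,"dy":-0.35,"dz":0,"twist":0.053,"jaw":0},{"dx":0.02,"dy":-0.35,"dz":0,"twist":0.053,"jaw":0},{"dx":0.03,"dy":-0.35,"dz":0,"twist":0,"jaw":0},{"dx":0.03,"dy":-0.35,"dz":0,"twist":0,"jaw":0}]'
python3 -m pendant '[{"dx":0.02,"dy":-0.35,"dz":0,"twist":0,"jaw":0},{"dx":0.02,"dy":-0.3,"dz":0,"twist":0,"jaw":0},{"dx":0,"dy":0,"dz":0,"twist":0,"jaw":0},{"dx":0,"dy":0,"dz":0,"twist":0,"jaw":0}]'
python3 - <<'E'
from h import *
import pickle
d=cam("wrist");pickle.dump(d,open("wrist3.pkl","wb"));save(d,"wrist3.png");f=cam("scene");pickle.dump(f,open("scene3.pkl","wb"))
o=r.observe();print(o["tool_pos"],o["orientation"],proj(d,[.570,-.163,.098]),d["eye"])
P=cloud(pickle.load(open("scene1.pkl","rb")));Q=P[130:215,120:190].reshape(-1,3);Q=Q[(Q[:,2]>.14)&(Q[:,2]<.22)];print("jar",Q.min(0),Q.max(0))
E
```

```text
time: 4.07
tool_pos: [0.6091, -0.1218, 0.2433]
orientation: [-0.001, 0.228, 0.974, 0.0]
ft_force: [0.8, 0.4, -0.3]
width: 0.0328
grasp_force: 59.6
time: 4.4
tool_pos: [0.6129, -0.1877, 0.2429]
orientation: [-0.001, 0.231, 0.973, -0.0]
ft_force: [-0.3, 0.6, -0.4]
width: 0.0324
grasp_force: 59.6
[ 0.6136066  -0.18390824  0.24346014] [-7.90212303e-04  2.28010499e-01  9.73658244e-01  4.60545644e-04] [317.71374156 166.72724236] [ 0.55008783 -0.15694793  0.36131814]
jar [ 0.59419136 -0.59247977  0.14000801] [ 0.79488889 -0.38560671  0.18987629]
```

View pics/wrist3.png

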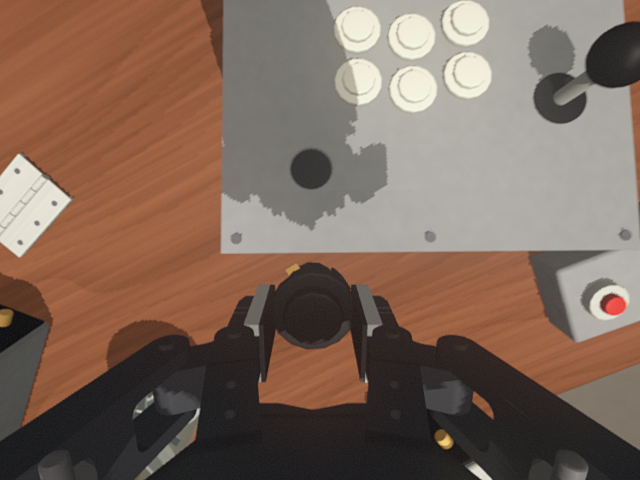

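Run:
```python
from h import *
import pickle
d=pickle.load(open("wrist3.pkl","rb"));f=pickle.load(open("scene3.pkl","rb"));A=pickle.load(open("scene1.pkl","rb"))
g=d["image"][140:200,280:342].max(2);m=(g<55).astype(np.uint8)
c=max(cv2.findContours(m,0,1)[0],key=cv2.contourArea);el=cv2.fitEllipse(c);b=np.array(el[0])+[280,140];print("hole",b,el[1],el[2])
P=cloud(d);hs=cv2.cvtColor(d["image"],cv2.COLOR_RGB2HSV)
Q=P[120:230,240:400].reshape(-1,3);Q=Q[(Q[:,2]>.05)&(Q[:,2]<.14)]
for _ in range(8):
    q=np.median(Q,0);w=np.linalg.svd(Q-q,full_matrices=False)[2][2];w*=np.sign(w[2]);Q=Q[abs((Q-q)@w)<.0025]
print("plane",w,q,np.degrees([np.arccos(w[2]),np.arctan2(-w[1],-w[0])]))
e,x=ray(d,*b);print("hole wrist/plane",e+x*(((q-e)@w)/(x@w)),"at z.097",plane(d,*b,.097))
g=cv2.cvtColor(A["image"],cv2.COLOR_RGB2HSV)[210:231,254:275]
print("tri scene1",tri(ray(A,263.5,220),(e,x)))
# held button: flange top outline
p=P[255:350,265:365].reshape(-1,3);o=r.observe();print(o["tool_pos"])
for lo,hi in((.222,.230),(.231,.24),(.21,.25)):
    s=p[(p[:,2]>lo)&(p[:,2]<hi)];print(lo,len(s),s.mean(0) if len(s) else 0)
print(P[310,313],P[335,313],P[275,313],P[310,290:340:10])
```

```text
hole [303.29943466 168.16824722] (22.128793716430664, 29.480937957763672) 171.88882446289062
plane [-0.30727482  0.1495859   0.93979053] [ 0.57731727 -0.16220448  0.09965973] [ 19.98359107 -25.95749985]
hole wrist/plane [ 0.56622748 -0.17283607  0.09772602] at z.097 [ 0.56627193 -0.17287983  0.097     ]
tri scene1 (array([ 0.56654432, -0.17322403,  0.0895582 ]), np.float64(0.0004203497986239046))
[ 0.6136066  -0.18390824  0.24346014]
0.222 2819 [ 0.60769411 -0.18591808  0.22778396]
0.231 3033 [ 0.61067809 -0.18724791  0.2341496 ]
0.21 6593 [ 0.60899174 -0.18619702  0.23147443]
[ 0.60888088 -0.18645708  0.23320545] [ 0.61871826 -0.19140551  0.23344723] [ 0.59704358 -0.18050077  0.2291892 ] [[ 0.60397665 -0.19404184  0.23509986]
 [ 0.60636785 -0.19093898  0.23365519]
 [ 0.60773496 -0.18719797  0.23455071]
 [ 0.60943231 -0.18366646  0.23468833]
 [ 0.61121537 -0.18017671  0.23464028]]
```

Run:
```python
from h import *
import pickle
d=pickle.load(open("wrist3.pkl","rb"))
w=np.array([-.3073,.1496,.9398]);q=np.array([.5773,-.1622,.09966])
P=cloud(d);g=cv2.cvtColor(d["image"],cv2.COLOR_RGB2GRAY)
print(g[169,280:345:3],g[140:200:3,311])
res=((P-q)@w)[140:200,280:342]
for nm,m in(("depth",res<-.006),("gray",g[140:200,280:342]<50),("gray40",g[140:200,280:342]<40)):
    c=max(cv2.findContours(m.astype(np.uint8),0,1)[0],key=cv2.contourArea);el=cv2.fitEllipse(cv2.convexHull(c));b=np.array(el[0])+[280,140]
    e,x=ray(d,*b);print(nm,b,el[1],e+x*(((q-e)@w)/(x@w)))
t=r.observe()["tool_pos"];U=np.array([.8966,-.4428,0]);V=np.array([.4428,.8966,0])
p=P[250:360,255:375].reshape(-1,3)
s=(p-[.6135,-.185,0]);a,bb,z=s@U,s@V,s[:,2]
for lo,hi in((.2312,.236),(.2255,.2305)):
    k=(z>lo)&(z<hi)&(abs(bb+.0)<.0155)&(abs(a)<.03)
    print(lo,k.sum(),"slope range",np.percentile(a[k],[.5,99.5]),"y range",np.percentile(bb[k],[.5,99.5]),"a vs z",np.polyfit(a[k],z[k],1))
```

```text
[117 116 118 107  50  52  52  51  53  53  54  52  54  52  56  55  57  75
 118 121 121 119] [116 116 112  69  56  53  52  54  54  52  51  53  57  53  55  55  64 117
 117 117]
depth [309.53319359 168.76854515] (39.055538177490234, 40.607093811035156) [ 0.56863805 -0.16896994  0.09790534]Traceback (most recent call last):
  File "<stdin>", line 9, in <module>
cv2.error: OpenCV(4.12.0) /io/opencv/modules/imgproc/src/shapedescr.cpp:361: error: (-201:Incorrect size of input array) There should be at least 5 points to fit the ellipse in function 'fitEllipseNoDirect'
```

Run:
```python
from h import *
import pickle
d=pickle.load(open("wrist3.pkl","rb"))
w=np.array([-.3073,.1496,.9398]);q=np.array([.5773,-.1622,.09966])
P=cloud(d);g=cv2.cvtColor(d["image"],cv2.COLOR_RGB2GRAY)
m=g[140:200,280:342]<88
c=max(cv2.findContours(m.astype(np.uint8),0,1)[0],key=cv2.contourArea);el=cv2.fitEllipse(c);b=np.array(el[0])+[280,140]
e,x=ray(d,*b);print(b,el,e+x*(((q-e)@w)/(x@w)), "tri",tri(ray(pickle.load(open("scene1.pkl","rb")),263.5,220),(e,x)))
U=np.array([.8966,-.4428,0]);V=np.array([.4428,.8966,0])
p=P[250:360,255:375].reshape(-1,3)
s=(p-[.6135,-.185,0]);a,bb,z=s@U,s@V,s[:,2]
for lo,hi in((.2312,.236),(.2255,.2305)):
    k=(z>lo)&(z<hi)&(abs(bb+.0)<.0155)&(abs(a)<.03)
    print(lo,k.sum(),"slope range",np.percentile(a[k],[.5,99.5]),"y range",np.percentile(bb[k],[.5,99.5]),"fit",np.polyfit(a[k],z[k],1))
    k&=abs(bb)<.006;print(np.percentile(a[k],[.5,50,99.5]))
```

```text
[310.71427155 168.5205555 ] ((30.714271545410156, 28.52055549621582), (39.52309799194336, 40.680660247802734), 86.69043731689453) [ 0.56887003 -0.16812477  0.09784665] tri (array([ 0.56882857, -0.16810505,  0.09594674]), np.float64(0.0004053293216961448))
0.2312 2688 slope range [-0.01189832  0.01094703] y range [-0.0148954   0.01452243] fit [0.02551644 0.23393831]
[-0.01202552 -0.00132838  0.01110234]
0.2255 2136 slope range [-0.01777594  0.0170366 ] y range [-0.01535804  0.01471005] fit [0.00336623 0.22803223]
[-0.01795891 -0.0128332   0.01728177]
```

The hole is at (0.5688, -0.1681, 0.097) from two views, and the panel slopes 20° with a yaw of -26°. I'm moving above the hole and lowering gently.

```bash
python3 -m pendant '[{"dx":-0.15,"dy":0.06,"dz":0,"twist":0,"jaw":0},{"dx":-0.15,"dy":0.06,"dz":0,"twist":0,"jaw":0},{"dx":-0.16,"dy":0.06,"dz":0,"twist":0,"jaw":0},{"dx":0,"dy":0,"dz":-0.3,"twist":0,"jaw":0},{"dx":0,"dy":0,"dz":-0.3,"twist":0,"jaw":0},{"dx":0,"dy":0,"dz":-0.3,"twist":0,"jaw":0},{"dx":0,"dy":0,"dz":0,"twist":0,"jaw":0},{"dx":0,"dy":0,"dz":0,"twist":0,"jaw":0}]'
python3 -m pendant '[{"dx":0,"dy":0,"dz":-0.04,"twist":0,"jaw":0},{"dx":0,"dy":0,"dz":-0.04,"twist":0,"jaw":0},{"dx":0,"dy":0,"dz":0,"twist":0,"jaw":0},{"dx":0,"dy":0,"dz":0,"twist":0,"jaw":0}]'
python3 -m pendant '[{"dx":0,"dy":0,"dz":-0.04,"twist":0,"jaw":0},{"dx":0,"dy":0,"dz":-0.04,"twist":0,"jaw":0},{"dx":0,"dy":0,"dz":0,"twist":0,"jaw":0},{"dx":0,"dy":0,"dz":0,"twist":0,"jaw":0}]'
```

```text
time: 5.17
tool_pos: [0.5671, -0.1652, 0.1535]
orientation: [-0.002, 0.227, 0.974, 0.0]
ft_force: [1.0, -0.2, 0.1]
width: 0.0326
grasp_force: 59.7
time: 5.5
tool_pos: [0.5684, -0.1671, 0.1472]
orientation: [0.001, 0.228, 0.974, 0.0]
ft_force: [-0.6, 0.4, -1.1]
width: 0.0326
grasp_force: 59.7
time: 5.83
tool_pos: [0.5678, -0.167, 0.138]
orientation: [-0.0, 0.228, 0.974, 0.0]
ft_force: [0.3, -0.2, -0.3]
width: 0.0328
grasp_force: 59.7
```

```bash
python3 -m pendant '[{"dx":0,"dy":0,"dz":-0.02,"twist":0,"jaw":0},{"dx":0,"dy":0,"dz":-0.02,"twist":0,"jaw":0},{"dx":0,"dy":0,"dz":0,"twist":0,"jaw":0},{"dx":0,"dy":0,"dz":0,"twist":0,"jaw":0}]'
python3 -m pendant '[{"dx":0,"dy":0,"dz":-0.02,"twist":0,"jaw":0},{"dx":0,"dy":0,"dz":0,"twist":0,"jaw":0},{"dx":0,"dy":0,"dz":0,"twist":0,"jaw":0}]'
```

```text
time: 6.17
tool_pos: [0.5679, -0.167, 0.1342]
orientation: [-0.0, 0.228, 0.974, 0.0]
ft_force: [-0.5, -0.4, -0.7]
width: 0.0323
grasp_force: 59.7
time: 6.42
tool_pos: [0.5679, -0.1671, 0.1322]
orientation: [-0.0, 0.228, 0.974, -0.0]
ft_force: [0.1, -0.2, -0.6]
width: 0.0326
grasp_force: 59.7
```

```bash
python3 -m pendant '[{"dx":0,"dy":0,"dz":-0.02,"twist":0,"jaw":0},{"dx":-0.01,"dy":0.005,"dz":0,"twist":0,"jaw":0},{"dx":-0.01,"dy":0.005,"dz":0,"twist":0,"jaw":0},{"dx":0,"dy":0,"dz":0,"twist":0,"jaw":0},{"dx":0,"dy":0,"dz":0,"twist":0,"jaw":0}]'
python3 -m pendant '[{"dx":-0.01,"dy":0.005,"dz":0,"twist":0,"jaw":0},{"dx":-0.01,"dy":0.005,"dz":0,"twist":0,"jaw":0},{"dx":0,"dy":0,"dz":0,"twist":0,"jaw":0},{"dx":0,"dy":0,"dz":0,"twist":0,"jaw":0}]'
python3 -m pendant '[{"dx":-0.01,"dy":0.005,"dz":0,"twist":0,"jaw":0},{"dx":-0.01,"dy":0.005,"dz":0,"twist":0,"jaw":0},{"dx":0,"dy":0,"dz":0,"twist":0,"jaw":0},{"dx":0,"dy":0,"dz":0,"twist":0,"jaw":0}]'
```

```text
time: 6.83
tool_pos: [0.5665, -0.1668, 0.1307]
orientation: [0.001, 0.229, 0.974, -0.0]
ft_force: [2.7, -4.0, -0.2]
width: 0.0328
grasp_force: 59.7
time: 7.17
tool_pos: [0.5653, -0.1662, 0.131]
orientation: [0.002, 0.229, 0.973, -0.0]
ft_force: [3.7, -6.6, 0.1]
width: 0.0324
grasp_force: 59.7
time: 7.5
tool_pos: [0.5643, -0.1657, 0.1314]
orientation: [0.003, 0.229, 0.973, -0.0]
ft_force: [7.9, -6.7, -0.5]
width: 0.0326
grasp_force: 59.7
```

Run:
```python
from h import *
import pickle
d=cam("wrist");s=cam("side");pickle.dump((d,s),open("p4.pkl","wb"))
cv2.imwrite("pics/p4.png",np.hstack([cv2.resize(d["image"][190:370,220:410],(400,380)),cv2.resize(s["image"][150:245,255:355],(400,380),interpolation=cv2.INTER_CUBIC)])[...,::-1])
P=cloud(d);U=np.array([.8966,-.4428,0]);V=np.array([.4428,.8966,0])
p=P[250:360,265:365].reshape(-1,3)-[.565,-.166,0];a,b,z=p@U,p@V,p[:,2]
for lo in np.arange(-.03,.03,.003):
    k=(abs(b)<.004)&(a>lo)&(a<lo+.003)
    if k.sum()>5: print(round(lo,3),k.sum(),np.median(z[k]).round(4))
```

```text
-0.021 130 0.112
-0.018 263 0.1138
-0.015 390 0.1152
-0.012 182 0.1214
-0.009 153 0.1219
-0.006 150 0.1223
-0.003 157 0.1226
-0.0 150 0.1231
0.003 141 0.1234
0.006 113 0.1237
0.009 13 0.1226
0.012 114 0.1187
0.015 21 0.1184
0.024 89 0.1055
0.027 67 0.1058
```

View pics/p4.png

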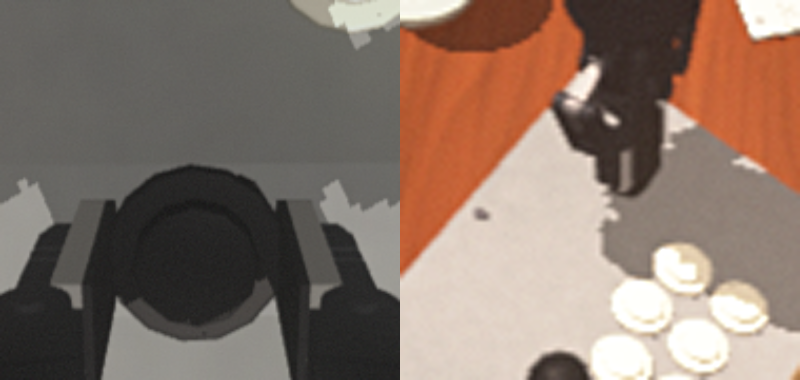

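The button sits in the hole between the pads (left crop (195,255)) and has tilted 7° of the 20° needed. I'll tilt it further with force checks.

```bash
python3 -m pendant '[{"dx":-0.01,"dy":0.005,"dz":0,"twist":0,"jaw":0},{"dx":-0.01,"dy":0.005,"dz":0,"twist":0,"jaw":0},{"dx":-0.01,"dy":0.005,"dz":0,"twist":0,"jaw":0},{"dx":0,"dy":0,"dz":0,"twist":0,"jaw":0},{"dx":0,"dy":0,"dz":0,"twist":0,"jaw":0}]'
python3 -m pendant '[{"dx":-0.01,"dy":0.005,"dz":-0.005,"twist":0,"jaw":0},{"dx":-0.01,"dy":0.005,"dz":-0.005,"twist":0,"jaw":0},{"dx":-0.01,"dy":0.005,"dz":-0.005,"twist":0,"jaw":0},{"dx":0,"dy":0,"dz":0,"twist":0,"jaw":0},{"dx":0,"dy":0,"dz":0,"twist":0,"jaw":0}]'
cat > prof.py <<'E'
from h import *
import sys
d=cam("wrist");P=cloud(d);U=np.array([.8966,-.4428,0]);V=np.array([.4428,.8966,0]);c=np.array([float(sys.argv[1]),float(sys.argv[2]),0])
p=P.reshape(-1,3)-c;a,b,z=p@U,p@V,p[:,2]
for lo in np.arange(-.03,.024,.003):
    k=(abs(b)<.004)&(a>lo)&(a<lo+.003)&(z<.155)
    if k.sum()>5: print(round(lo,3),k.sum(),np.median(z[k]).round(4))
E
python3 prof.py .563 -.165
```

```text
time: 8.02
tool_pos: [0.562, -0.1643, 0.1319]
orientation: [0.004, 0.229, 0.973, -0.0]
ft_force: [7.9, -6.8, 2.7]
width: 0.0324
grasp_force: 59.8
time: 8.43
tool_pos: [0.5611, -0.1638, 0.1319]
orientation: [0.006, 0.229, 0.973, -0.001]
ft_force: [10.7, -9.5, 7.6]
width: 0.0328
grasp_force: 60.3
-0.03 106 0.0847
-0.027 100 0.0856
-0.024 113 0.0868
-0.021 167 0.0886
-0.018 259 0.1128
-0.015 395 0.1152
-0.012 204 0.121
-0.009 145 0.1219
-0.006 161 0.1227
-0.003 152 0.1234
-0.0 142 0.1241
0.003 154 0.1247
0.006 82 0.1249
0.009 43 0.1206
0.012 119 0.1206
0.015 9 0.1202
```

```bash
python3 -m pendant '[{"dx":0.01,"dy":-0.005,"dz":0,"twist":0,"jaw":0},{"dx":0.01,"dy":-0.005,"dz":0,"twist":0,"jaw":0},{"dx":0.01,"dy":-0.005,"dz":0.01,"twist":0,"jaw":0},{"dx":0,"dy":0,"dz":0,"twist":0,"jaw":0.6},{"dx":0,"dy":0,"dz":0,"twist":0,"jaw":0.6},{"dx":0,"dy":0,"dz":0,"twist":0,"jaw":0.6},{"dx":0,"dy":0,"dz":0,"twist":0,"jaw":0.6},{"dx":0,"dy":0,"dz":0.2,"twist":0,"jaw":0.6},{"dx":0,"dy":0,"dz":0.3,"twist":0,"jaw":0.6},{"dx":0,"dy":0,"dz":0.3,"twist":0,"jaw":0.6},{"dx":0,"dy":0,"dz":0,"twist":0,"jaw":0.6},{"dx":0,"dy":0,"dz":0,"twist":0,"jaw":0.6}]'
python3 prof.py .563 -.165
python3 - <<'E'
from h import *
d=cam("wrist");save(d,"w5.png");s=cam("side")
cv2.imwrite("pics/w5.png",np.hstack([cv2.resize(d["image"][190:370,220:410],(400,380)),cv2.resize(s["image"][150:245,255:355],(400,380),interpolation=cv2.INTER_CUBIC)])[...,::-1])
E
```

```text
time: 9.48
tool_pos: [0.5597, -0.1623, 0.2113]
orientation: [0.001, 0.228, 0.974, 0.0]
ft_force: [-0.4, 0.0, -1.4]
width: 0.0513
grasp_force: 0.0
-0.03 50 0.0846
-0.027 49 0.0857
-0.024 50 0.0871
-0.021 48 0.0879
-0.018 52 0.0893
-0.015 80 0.0906
-0.012 117 0.1126
-0.009 112 0.1145
-0.006 66 0.12
-0.003 58 0.1202
-0.0 54 0.1201
0.003 62 0.12
0.006 59 0.1199
0.009 55 0.1201
0.012 56 0.1197
0.015 22 0.1195
0.018 37 0.1138
0.021 19 0.1136
```

View pics/w5.png

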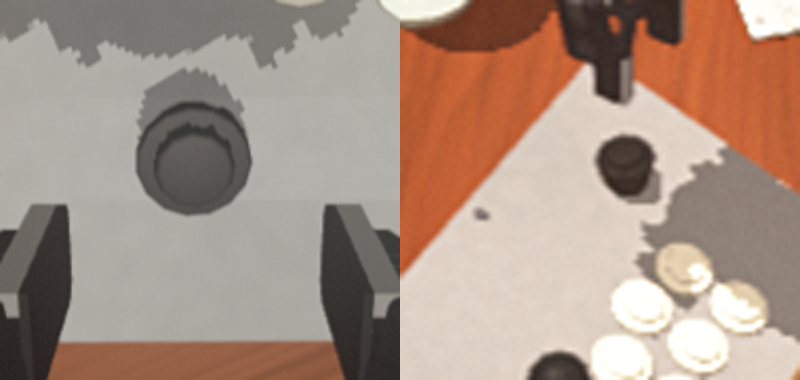

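Released, the button sits in the hole but stands vertical (left crop (193,155)). I'll press with shut fingertips straight down. The pads' uphill edge goes on the plunger's centre, so the push first rocks the button square and then drives it in.

```bash
python3 -m pendant '[{"dx":-0.03,"dy":0.005,"dz":0,"twist":0,"jaw":0},{"dx":0,"dy":0,"dz":0,"twist":0,"jaw":0},{"dx":0,"dy":0,"dz":0,"twist":0,"jaw":0},{"dx":0,"dy":0,"dz":0,"twist":0,"jaw":0},{"dx":0,"dy":0,"dz":0,"twist":0,"jaw":0},{"dx":0,"dy":0,"dz":-0.2,"twist":0,"jaw":0},{"dx":0,"dy":0,"dz":-0.2,"twist":0,"jaw":0},{"dx":0,"dy":0,"dz":-0.2,"twist":0,"jaw":0},{"dx":0,"dy":0,"dz":0,"twist":0,"jaw":0}]'
python3 -m pendant '[{"dx":0,"dy":0,"dz":-0.03,"twist":0,"jaw":0},{"dx":0,"dy":0,"dz":-0.03,"twist":0,"jaw":0},{"dx":0,"dy":0,"dz":0,"twist":0,"jaw":0},{"dx":0,"dy":0,"dz":0,"twist":0,"jaw":0}]'
python3 -m pendant '[{"dx":0,"dy":0,"dz":-0.02,"twist":0,"jaw":0},{"dx":0,"dy":0,"dz":-0.02,"twist":0,"jaw":0},{"dx":0,"dy":0,"dz":0,"twist":0,"jaw":0},{"dx":0,"dy":0,"dz":0,"twist":0,"jaw":0}]'
```

```text
time: 10.38
tool_pos: [0.5539, -0.1617, 0.1463]
orientation: [-0.003, 0.228, 0.974, -0.0]
ft_force: [-2.2, -0.1, -0.4]
width: -0.0002
grasp_force: 0.0
time: 10.72
tool_pos: [0.5566, -0.1622, 0.1448]
orientation: [0.001, 0.228, 0.974, -0.0]
ft_force: [-1.6, 0.2, 2.0]
width: 0.0003
grasp_force: 0.6
time: 11.05
tool_pos: [0.556, -0.1619, 0.1399]
orientation: [0.0, 0.228, 0.974, 0.0]
ft_force: [-1.0, 0.9, 2.6]
width: 0.0001
grasp_force: 1.5
```

```bash
python3 -m pendant '[{"dx":0,"dy":0,"dz":-0.02,"twist":0,"jaw":0},{"dx":0,"dy":0,"dz":-0.01,"twist":0,"jaw":0},{"dx":0,"dy":0,"dz":0,"twist":0,"jaw":0},{"dx":0,"dy":0,"dz":0,"twist":0,"jaw":0}]'
python3 -m pendant '[{"dx":0,"dy":0,"dz":-0.02,"twist":0,"jaw":0},{"dx":0,"dy":0,"dz":-0.01,"twist":0,"jaw":0},{"dx":0,"dy":0,"dz":0,"twist":0,"jaw":0},{"dx":0,"dy":0,"dz":0,"twist":0,"jaw":0}]'
python3 prof.py .5663 -.1669
```

```text
time: 11.38
tool_pos: [0.5561, -0.1621, 0.1369]
orientation: [0.0, 0.228, 0.974, -0.0]
ft_force: [-1.6, -0.3, 3.0]
width: -0.0
grasp_force: 1.5
time: 11.72
tool_pos: [0.556, -0.1623, 0.1338]
orientation: [0.0, 0.229, 0.974, -0.0]
ft_force: [-0.9, -1.7, 2.8]
width: 0.0003
grasp_force: 1.4
-0.03 112 0.0861
-0.027 106 0.087
-0.024 1164 0.1344
-0.021 253 0.1461
-0.018 207 0.0916
-0.015 148 0.1462
-0.012 86 0.1469
-0.009 83 0.1468
-0.006 83 0.147
-0.003 61 0.1467
```

```bash
cat > fl.py <<'E'
from h import *
n=np.array([-.3073,.1496,.9398]);h=np.array([.5688,-.1681,.0972]);X=np.cross([.4428,.8966,0],n);X/=np.linalg.norm(X);Y=np.cross(n,X)
o=r.observe();t=o["tool_pos"]
print("tip",np.round([(t-[0,0,.025]-h)@k*1e3 for k in(X,Y,n)],1))
for c in("scene","side","wrist"):
    p=(cloud(cam(c)).reshape(-1,3)-h)*1e3;x,y,z=p@X,p@Y,p@n
    if c!="wrist":
        k=(np.hypot(x,y)>24)&(np.hypot(x,y)<32);off=np.median(z[k])
    else: off=np.median(z[(np.hypot(x,y)>24)&(np.hypot(x,y)<32)&(abs(z)<5)])
    z=z-off;print(c,"panel off %.1f"%off)
    H=np.full((8,8),np.nan)
    for i,a in enumerate(range(-24,24,6)):
        for j,b in enumerate(range(-24,24,6)):
            k=(x>=a)&(x<a+6)&(y>=b)&(y<b+6)&(z<40)
            if k.sum()>1:H[i,j]=np.median(z[k])
    print(np.round(H,1))
E
python3 fl.py
```

```text
tip [-9.3 -0.4 15.7]
scene panel off 480.8
[[   nan    nan -480.1 -480.1 -482.3 -480.8 -480.3 -481. ]
 [   nan    nan    nan    nan -467.5 -470.1 -480.  -482.1]
 [   nan    nan    nan    nan    nan -466.9 -471.1 -480.9]
 [  38.     nan    nan    nan -465.7 -465.5 -450.9 -474.8]
 [  24.5   33.2 -470.3 -468.  -468.5 -451.6 -398.6 -394.6]
 [-480.7   24.1   21.4 -468.6 -469.9 -473.1 -398.8 -362.5]
 [-482.1   -4.9   21.6 -475.4 -472.3 -473.5 -333.9 -310.4]
 [-481.5 -481.   -13.4   16.6 -475.2 -479.2 -405.2 -294. ]]
side panel off 447.5
[[-447.1 -447.4 -445.9 -445.8 -445.6 -445.6 -445.9 -446.6]
 [-444.8 -447.  -447.1 -433.7 -420.3 -444.2 -445.9 -445.9]
 [   nan    nan    nan -401.4 -411.6 -420.9 -436.2 -448.8]
 [-378.5 -363.9 -380.1 -382.5 -387.9 -404.9 -412.5 -444.1]
 [   nan -350.2 -355.4 -353.5 -294.  -350.8 -373.5 -445.5]
 [  36.  -290.8 -336.4 -283.1 -283.7 -332.2 -346.7 -327.3]
 [  27.5   30.4 -265.7 -299.7 -265.6 -270.8 -326.4 -304.8]
 [   8.3   11.6   23.2 -226.6 -236.3 -253.7 -258.4 -267.8]]
wrist panel off 0.2
[[ 0.   0.   0.   0.1  0.   0.1  0.  -0.2]
 [-0.   0.2 25.6 31.8 31.8  0.5 -0.   0. ]
 [-0.  33.2 34.6 40.  37.8 34.1  0.  -0.1]
 [ 0.   nan  nan  nan  nan  nan  0.9  0.1]
 [ 0.   nan  nan  nan  nan  nan  8.9  0.1]
 [-0.2  nan  nan  nan  nan  nan  nan -0.1]
 [ nan  nan  nan  nan  nan  nan  nan  nan]
 [ nan  nan  nan  nan  nan  nan  nan  nan]]
```

```bash
python3 -m pendant '[{"dx":0,"dy":0,"dz":-0.01,"twist":0,"jaw":0},{"dx":0,"dy":0,"dz":-0.01,"twist":0,"jaw":0},{"dx":0,"dy":0,"dz":0,"twist":0,"jaw":0},{"dx":0,"dy":0,"dz":0,"twist":0,"jaw":0}]'
sed -i 's/k=(np.hypot(x,y)>24)&(np.hypot(x,y)<32);off/k=(np.hypot(x,y)>24)\&(np.hypot(x,y)<32)\&(abs(z)<6);off/; s/(z<40)/(abs(z)<20)/; s/"side",//' fl.py; python3 fl.py
```

```text
time: 12.25
tool_pos: [0.5558, -0.1618, 0.1316]
orientation: [-0.0, 0.228, 0.974, 0.0]
ft_force: [-1.4, -0.2, 2.7]
width: -0.0003
grasp_force: 1.5
tip [-10.4  -0.1  13.8]
scene panel off -0.2
[[ nan  nan  nan  nan -0.6  0.4  0.1 -0.9]
 [ nan  nan  nan  nan  9.7  9.3  1.8  0.8]
 [ nan  nan  nan  nan 10.1  8.5  4.  -0.6]
 [ nan  nan  nan  nan 10.7 11.2  8.1  2.7]
 [ nan  4.3 10.8 11.1 11.  12.   7.3  1.6]
 [ 1.5  6.2  7.9 10.3 10.5  7.1  4.1  0.6]
 [ 0.3 -0.7  3.4  3.5  4.8  2.9  1.3 -0.7]
 [-1.   1.1 -0.5 -0.8 -2.   0.  -0.8 -2.3]]
wrist panel off 0.2
[[-0.  -0.   0.1  0.1  0.   0.  -0.  -0.1]
 [ 0.   0.   0.1  nan  nan  0.2  0.  -0.1]
 [ 0.   0.2  nan  nan  nan  nan  0.1  0.1]
 [ 0.   nan  nan  nan  nan  nan  0.4  0.2]
 [-0.2  nan  nan  nan  nan  nan  7.3 -0. ]
 [-0.1  nan  nan  nan  nan  nan  nan  0.1]
 [ nan  nan  nan  nan  nan  nan  nan  nan]
 [ nan  nan  nan  nan  nan  nan  nan  nan]]
```

```bash
python3 -m pendant '[{"dx":0,"dy":0,"dz":-0.01,"twist":0,"jaw":0},{"dx":0,"dy":0,"dz":-0.01,"twist":0,"jaw":0},{"dx":0,"dy":0,"dz":0,"twist":0,"jaw":0},{"dx":0,"dy":0,"dz":0,"twist":0,"jaw":0}]'
python3 -m pendant '[{"dx":0,"dy":0,"dz":-0.01,"twist":0,"jaw":0},{"dx":0,"dy":0,"dz":-0.01,"twist":0,"jaw":0},{"dx":0,"dy":0,"dz":0,"twist":0,"jaw":0},{"dx":0,"dy":0,"dz":0,"twist":0,"jaw":0}]'
python3 fl.py
```

```text
time: 12.68
tool_pos: [0.5562, -0.1619, 0.1298]
orientation: [0.0, 0.228, 0.974, 0.0]
ft_force: [-1.8, 0.0, 2.2]
width: -0.0001
grasp_force: 1.1
time: 13.02
tool_pos: [0.5565, -0.1621, 0.1281]
orientation: [0.001, 0.228, 0.974, 0.0]
ft_force: [-0.5, -0.5, 4.0]
width: 0.0
grasp_force: 2.1
tip [-10.8  -0.1  10.3]
scene panel off 0.2
[[ nan  nan  nan  0.5  0.3 -0.4 -0.3  0.4]
 [ nan  nan  nan  nan  6.3  5.7  1.1  0.8]
 [ nan  nan  nan  nan  nan  6.7  2.5 -1.7]
 [ nan  nan  nan  nan  8.9  6.2  4.8  2.3]
 [ 1.   3.6  6.1  7.4  4.3  9.2  5.  -1.4]
 [ nan  2.5  6.5  7.8  8.8  6.5  4.2 -0.3]
 [ 0.1 -0.5 -0.6  3.9  3.7  0.7  0.  -0.9]
 [ 0.5  0.1  0.4 -1.2 -0.8  0.7 -1.6 -1.4]]
wrist panel off 0.2
[[ 0.1  0.1 -0.1  0.1  0.1 -0.   0.   0.1]
 [ 0.   0.1  0.3  nan  nan  0.1  0.  -0. ]
 [ 0.1 -0.4  nan  nan  nan  nan  0.1 -0. ]
 [ 0.1  nan  nan  nan  nan  nan  0.1  0. ]
 [-0.   nan  nan  nan  nan  nan  0.1 -0.2]
 [ 0.9  nan  nan  nan  nan  nan  nan -0.2]
 [ nan  nan  nan  nan  nan  nan  nan  nan]
 [ nan  nan  nan  nan  nan  nan  nan  nan]]
```

```bash
python3 -m pendant '[{"dx":0,"dy":0,"dz":-0.01,"twist":0,"jaw":0},{"dx":0,"dy":0,"dz":-0.005,"twist":0,"jaw":0},{"dx":0,"dy":0,"dz":0,"twist":0,"jaw":0},{"dx":0,"dy":0,"dz":0,"twist":0,"jaw":0}]'
python3 -m pendant '[{"dx":0,"dy":0,"dz":-0.01,"twist":0,"jaw":0},{"dx":0,"dy":0,"dz":0,"twist":0,"jaw":0},{"dx":0,"dy":0,"dz":0,"twist":0,"jaw":0}]'
```

```text
time: 13.45
tool_pos: [0.5567, -0.1622, 0.1276]
orientation: [0.001, 0.228, 0.974, -0.0]
ft_force: [-3.7, -0.2, 15.8]
width: -0.0
grasp_force: 7.7
time: 13.7
tool_pos: [0.5568, -0.1622, 0.1274]
orientation: [0.001, 0.228, 0.974, -0.0]
ft_force: [-5.2, 0.0, 22.4]
width: 0.0002
grasp_force: 11.5
```

Run:
```python
from h import *
n=np.array([-.3073,.1496,.9398]);h=np.array([.5688,-.1681,.0972]);X=np.cross([.4428,.8966,0],n);X/=np.linalg.norm(X);Y=np.cross(n,X)
for c in("scene","wrist","side"):
    L=[cam(c) for _ in range(5)];d=L[0];d["range_z"]=np.median([q["range_z"] for q in L],0)
    p=(cloud(d).reshape(-1,3)-h)*1e3;x,y,z=p@X,p@Y,p@n;R_=np.hypot(x,y)
    k=(R_>23)&(R_<40)&(abs(z)<5)&(d["range_z"].ravel()>0);co=np.linalg.lstsq(np.c_[x,y,x*0+1][k],z[k],rcond=None)[0];z=z-np.c_[x,y,x*0+1]@co
    print(c,"panel fit",co.round(3),k.sum())
    # flange extents: raised 3..8 mm
    k=(R_<24)&(z>3.5)&(z<7.5);print(" raised",k.sum(),"x",np.percentile(x[k],[1,99]).round(1),"y",np.percentile(y[k],[1,99]).round(1))
    for a in range(-180,180,30):
        t=np.degrees(np.arctan2(y,x));k=(R_>13.5)&(R_<17)&(t>=a)&(t<a+30)&(z<20)&(z>-3)
        if k.sum()>2: print(" az",a,k.sum(),np.percentile(z[k],[25,50,75]).round(1))
print(r.observe()["ft_force"])
```

```text
scene panel fit [ 0.006  0.001 -0.34 ] 322
 raised 73 x [-15.4  16. ] y [-13.2  18.2]
 az -60 3 [5.  6.2 6.5]
 az 0 5 [0.1 3.2 3.8]
 az 30 6 [2.7 5.2 6.6]
 az 60 5 [-1.7  4.6  5.7]
 az 90 6 [3.5 4.  4.6]
 az 120 5 [ 6.3  6.8 18.3]
wrist panel fit [-0.001 -0.     0.21 ] 9120
 raised 39 x [-15.2  -0.5] y [-18.4  16.8]
 az -150 3 [5.4 5.8 5.9]
 az 90 6 [-0.2  2.1  4.5]
 az 120 10 [0.3 2.9 5.3]
 az 150 19 [ 3.9  5.4 18.8]
side panel fit [-0.002  0.001  0.56 ] 335
 raised 68 x [-16.6  18.9] y [-7.6 17.7]
 az -30 4 [5.4 5.7 6. ]
 az 0 5 [5.2 5.5 6.3]
 az 30 3 [4.6 5.4 6.2]
 az 60 6 [3.8 5.3 6. ]
 az 90 10 [1.9 5.2 6.5]
 az 120 9 [-0.3  4.7  5.6]
 az 150 9 [-0.1  3.4  7. ]
[-6.33921432  0.08007666 22.54378571]
```

```bash
python3 -m pendant '[{"dx":0,"dy":0,"dz":0,"twist":0,"jaw":0},{"dx":0,"dy":0,"dz":0,"twist":0,"jaw":0},{"dx":0,"dy":0,"dz":0,"twist":0,"jaw":0}]'; python3 -c "from station import r;print(r.sign_off())"
```

```text
time: 14.7
tool_pos: [0.5568, -0.1622, 0.1273]
orientation: [0.001, 0.228, 0.974, -0.0]
ft_force: [-6.0, 0.2, 22.0]
width: 0.0
grasp_force: 11.5
the job is handed in; nothing more can be done
None
```

I handed the job in at 14.7 s with the start button in the empty hole and its plunger held in at about 22 N; the flange measured flush with the panel where the cameras could see it, but the tabs snapping out and the plunger's full depth are inferred from that and the firm stop, not measured.

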